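# Close and pin the board test fixture, and hold it pressed

## Robot

A 6-joint arm with a two-finger parallel gripper is mounted at the origin on a cart in front of the work surface, level with it; the furniture and walls round the work are solid. World frame = base frame: x ahead of the robot, y to its left, z up, the work surface at z = 0. Lengths are in m, angles in rad, forces in N, time in s.
With the tool pointing down it reaches from about 0.375 to 0.975 m from the base axis. Payload 3.8 kg.
Tool frame: the origin (TCP) lies midway between the tips of the shut fingers; the grasp point (between the pads) lies 19 mm behind it; z points along the fingers, y is the line along which they close (so a half turn about z gives the same grasp; the last joint's range is limited). The gripper opens to 85 mm and grips with 20 to 120 N. Pads are 22 mm wide; open, the fingers measure 114 mm over their backs; the gripper's body (76 mm by 85 mm) begins 54 mm behind the grasp point. The pads swing forward as they close: fully open they stand 13 mm farther back than shut.
Start: joints at [-1.203, 0.264, 1.604, -0, 1.274, -0.037], TCP at [0.266, -0.62, 0.231] pointing down, gripper open.
Joint ranges: [-2.63, 2.63], [-0.94, 2.18], [0.31, 2.57], [-1.31, 4.45], [0, 2.66], [-2.55, 2.55]. Speed limits (rad/s): [2.57, 2.57, 3.14, 3.14, 3.14, 3.14].

## Interface

Orientations are given as a rotation vector (axis times angle).
In Python, from workcell import read_state, vision, ticket gives the robot as it stands. The module is installed in compiled form; this text tells all that it offers.
- The arm moves only by the tool jog_arm, never from a script. Its arguments are lists of equal length, an entry for each row: "turn": the turn, a rotation vector about the tool's x, y, z in rad, a list of three; "delta_pos": the shift along the tool's x, y, z in m, a list of three; "gripper": the finger opening in m, from 0 to 0.0854. In form: {"turn": [[rx, ry, rz], ...], "delta_pos": [[dx, dy, dz], ...], "gripper": [gripper, ...]}. A call has 1 to 20 rows; each row shifts and turns the commanded pose from where the row before left it, along the tool's axes as they then stand; what a row does not reach is not made up. A row lasts 1/12 s, in which the tool goes at most 41.7 mm and 7.16 degrees, less where a joint would pass 70% of its speed; a pose out of reach is approached as far as the arm can. A call with a gripper value outside its range is refused whole. The fingers move at their own pace and stop on an object; "grip_force" is the grip in N (left out, the last holds). Time passes only in rows, so rows that do not move let the fingers close. It gives the time, the measured TCP pose, the force, the opening and the grip force at its end, in the units of the state.
- read_state(): the state, without advancing time (a new reading comes with each control period).
- vision.read_camera(name): name is "side" or "top" or "wrist"; returns the picture (480x640x3 uint8, red, green, blue); there is no depth.
- vision.calibration(name): a dict with "vfov" (degrees; the focal length in pixels is half the picture's height over the tangent of half this angle, whatever the lens; pixels are square), "cx", "cy" (the principal point, pixels), "dist" ([k1, k2, p1, p2, k3] as OpenCV has them; the pictures are not rectified), "R" (3x3) and "t" (3): a world point X has camera coordinates R X + t; the wrist camera has in their place "mount" (4x4, takes a point from camera to tool coordinates, whose origin is the TCP and whose axes are the flange's). Camera axes: x right, y down, z forward; pixel columns grow to the right and rows downward; lengths in m; the calibration is good to about 2 mm. A picture is of the moment at which its call begins: read the wrist's pose just before it. calibration takes no time and is no camera call.
- ticket.finish_job(): hands the job in; it is judged then, once.
The state is a dict: "time": time; "q": joint angles; "joint_vel": joint speeds; "joint_torque": joint torques, N m; "tool_pos": TCP position; "tcp_rot": TCP orientation; "wrist_force": force on the tool from outside, world axes, zero at the start; "torque": the same for the moment, N m; "width": opening from 0.0 (shut) to 1.0 (fully open); "grip_force": force on a finger pad.
Only numpy, scipy, OpenCV 4.12 (cv2) and the standard library are available. Lean on these libraries where they do the work, as an engineer would, in place of code of your own. Each camera call takes 0.05 s, during which the arm holds its last target. There are 200 camera calls.

## Task

Get the board in the clamshell test fixture ready for testing: wind the hand crank clockwise until the tray with the board is fully home - do this while the lid is still up, so that its pressure posts cannot come down on the wrong parts - and then swing the lid down on to its two spring plungers. Take the long collared pin out of the wooden stand (leave the short ball-headed one), push it upright through the holes of the lid, tray and base, and press down on the pin until its collar holds the lid fully shut against the springs; the work finishes like that, still holding and pressing the pin. Leave the screwdriver, the tape roll and the loose spare board where they lie.

Things in the scene. Friction and masses are not known exactly. Their poses are not given: they have to be found in the camera images.
- fixture: Clamshell test fixture for a circuit board, fixed to the bench. Origin: centre of the underside of its 150 x 130 x 20 mm aluminium base plate; x points from the robot's side to the hinge, y to the left, z up. Dark cheeks 12 mm thick stand at y = +-58 mm up to z = 50 mm. On the left, at y = 111 to 169 mm, x = -75 to 45 mm, stands a grey gear case 45 mm high with the crank on top.
- crank (a joint): Angle of the hand crank in rad; 0 = tray home (end stop), greater = tray farther out. Turning it clockwise seen from above lowers the value; one turn moves the tray 30 mm. It turns lightly (about 1 N at the knob) and stays where it is left. At 0 the crank arm points along the fixture's -x; at value a it is turned by a anticlockwise from there.
- crank_axis (a point): On the vertical axis of the crank, at the same height as crank_knob (79 mm above the bench). Fixture frame: x = -45, y = 140 mm.
- crank_knob (a point): Middle of the crank's upright black knob, a free-spinning cylinder 16 mm in diameter and 37 mm high (61 to 98 mm above the bench), 35 mm from the crank axis. The steel crank arm lies under it, up to 60 mm above the bench.
- tray (a joint): How far the tray with the board stands out of the fixture towards the robot, in m: 0 = fully home, up to 0.048. It is driven by the crank only.
- lid (a joint): Opening angle of the lid in rad: 0 = fully shut, 1.42 = stop when open. The hinge is stiff: the lid stays where it is left (1 to 2 N at the front edge moves it). From about 0.036 rad (4 mm at the plungers) downwards two steel spring plungers in the cheeks push it up again; fully shut takes about 6 N at the front, and let go it rises back to about 0.036.
- lid_hinge (a point): Middle of the lid's hinge axis, which runs along the fixture's y, 56 mm above the bench, at x = 70 mm in the fixture frame.
- lid_tab (a point): Middle of the upper (outer) face of the black finger tab, 26 x 26 x 8 mm, at the front right corner of the lid: 125 mm from the hinge axis and 46 mm right of the middle (fixture -y). The lid is an aluminium frame 8 mm thick, 128 mm wide, with a clear window. With the lid up, the outer face looks away from the robot and the lid is closed by pushing on that face from behind, then from above. The front tongue reaches 148 mm from the hinge axis.
- lid_hole (a point): Centre, on the upper face, of the 13 mm hole through the 40 mm wide steel tongue in the middle of the lid's front edge, 130 mm from the hinge axis; with the lid shut it is 60 mm above the bench.
- base_hole (a point): Centre of the mouth of the 12 mm hole through the fixture's base plate, 20 mm above the bench, fixture frame x = -60, y = 0. With the tray home and the lid down, the holes of lid (13 mm), tray block (12 mm, from 50 down to 38 mm above the bench) and base (12 mm, 20 to 0 mm) lie in one vertical line here, all with 1.5 mm chamfers.
- lock_pin: Long steel locking pin, loose, 0.09 kg, standing upright in one of the two holes of the stand. Origin: centre of its tip, z along the pin to its knob. Shank 10 mm in diameter, 48 mm long with a 5 mm tapered tip; collar 28 mm in diameter from z = 48 to 54 mm; knurled knob to grip 16 mm in diameter from z = 54 to 88 mm. With the pin pressed home the collar lies on the lid's tongue and the tip is 12 mm above the bench, 8 mm into the base hole.
- short_pin: Short steel pin of another fixture, loose, in the other hole of the stand: shank 10 mm in diameter, 32 mm long, no collar, ball head 22 mm in diameter. Origin: centre of its tip. Not to be used.
- pin_stand: Fixed wooden stand 44 x 104 x 30 mm; origin in the centre of its underside. Two holes 11 mm wide and 24 mm deep at y = +-28 mm in its frame; either pin may be in either. Seated pins stand with their tips 6 mm above the bench, so the long pin's knob is 60 to 94 mm above the bench.
- screwdriver: Yellow and black screwdriver, 200 mm long, lying on the bench: leave alone. Origin: centre of its underside.
- tape: Roll of black insulating tape, 60 mm across, 18 mm high: leave alone. Origin: centre of its underside.
- spare_board: Loose green circuit board, 60 x 92 x 22 mm, lying on the bench: leave alone. Origin: centre of its underside.

How it is judged:
On the way, in this order (a step that is already met when the one before it is completed fails the run):
1. the tray is wound fully home (within 2 mm) (value of joint tray below 0.002 m), for 0.2 s.
2. the lid is down on its plungers, the tray still home (value of joint lid below 0.07 rad and value of joint tray below 0.002 m), for 0.2 s.
3. the long pin stands through lid and tray with its tip in the base hole (horizontal distance between lock_pin and base_hole below 0.004 m and z of lock_pin in the frame of base_hole below -0.001 m), for 0.1 s.
At the end, for the whole second after the job is handed in: Tray home within 2 mm; long pin upright within 0.1 rad, tip 5.5 mm or more into the base hole; lid pressed shut below 0.012 rad (unpressed it springs to about 0.036); fingers hold or press the pin, which bears on the fixture with over 2 N; the fingers do not touch the fixture (value of joint tray below 0.002 m and value of joint lid below 0.012 rad and horizontal distance between lock_pin and base_hole below 0.004 m and z of lock_pin in the frame of base_hole below -0.0055 m and angle between the z axis of lock_pin and the z axis of fixture, either way round below 0.1 rad and contact force between the fingers and lock_pin above 1 N and contact force between lock_pin and fixture above 2 N and contact force between the fingers and fixture below 1 N and linear speed of lock_pin below 0.02 m/s); the arm keeps its last pose, push and grip.
It fails at once if the lid was brought below 0.5 rad while the tray was not home (value of joint lid below 0.5 rad and value of joint tray above 0.004 m).
It fails at once if the short pin was taken from the stand or shifted more than 20 mm (distance of short_pin from where it was at the start of the episode above 0.02 m).
It fails at once if the screwdriver was shifted more than 30 mm (distance of screwdriver from where it was at the start of the episode above 0.03 m).
It fails at once if the tape roll was shifted more than 30 mm (distance of tape from where it was at the start of the episode above 0.03 m).
It fails at once if the spare board was shifted more than 30 mm (distance of spare_board from where it was at the start of the episode above 0.03 m).
It also fails if it takes over 72 s, if anything falls off the work surface, if the arm or the gripper's body presses on something with over 40 N, if the wrist force passes 120 N, or if a joint passes its speed limit or range.

## Working session

There is one attempt and no reset: what is moved stays moved. The work goes in short steps, Python scripts to look and compute and a tool call to move; the robot and the scene stay as the last step left them, time stands still between calls to the robot, and variables do not carry over. Pictures are saved under pics/ and viewed, at most 10 in all, crops included, and the job is handed in when it is done.

Besides the shell and the picture viewer there is one more tool, called after "Request:" as name(argument=value, ...) on one line, values as JSON. jog_arm: Moves the arm, as the interface text tells. Its arguments: {"type":"object","properties":{"turn":{"type":"array","items":{"type":"array","items":{"type":"number"}}},"delta_pos":{"type":"array","items":{"type":"array","items":{"type":"number"}}},"gripper":{"type":"array","items":{"type":"number"}},"grip_force":{"type":"number"}},"required":["turn","delta_pos","gripper"]}

```bash
mkdir -p pics
cat > h.py <<'E'
import numpy as np, cv2
from workcell import read_state, vision, ticket
from scipy.spatial.transform import Rotation as Ro
def cam(n):
    c=vision.calibration(n); f=240/np.tan(np.radians(c['vfov'])/2)
    K=np.array([[f,0,c['cx']],[0,f,c['cy']],[0,0,1]]); d=np.array(c['dist'],float)
    if 'R' in c: R=np.array(c['R']);t=np.array(c['t'])
    else:
        s=read_state(); M=np.array(c['mount']); T=np.eye(4)
        T[:3,:3]=Ro.from_rotvec(s['tcp_rot']).as_matrix(); T[:3,3]=s['tool_pos']
        W=np.linalg.inv(T@M); R=W[:3,:3]; t=W[:3,3]
    return K,d,R,t
def ray(n,uv,C=None):
    K,d,R,t=C or cam(n)
    p=cv2.undistortPoints(np.array([[uv]],float),K,d)[0,0]
    return -R.T@t, R.T@np.array([p[0],p[1],1])
def plane(n,uv,z,C=None):
    o,v=ray(n,uv,C); return o+v*(z-o[2])/v[2]
def tri(rs):
    A=0;b=0
    for o,v in rs:
        v=v/np.linalg.norm(v);P=np.eye(3)-np.outer(v,v);A=A+P;b=b+P@o
    return np.linalg.solve(A,b)
def proj(n,X,C=None):
    K,d,R,t=C or cam(n)
    return cv2.projectPoints(np.array(X,float).reshape(-1,3),cv2.Rodrigues(R)[0],t,K,d)[0][:,0]
def snap(n,f):
    C=cam(n);im=vision.read_camera(n);cv2.imwrite('pics/'+f,im[:,:,::-1]);return im,C
E
python3 - <<'E'
from h import *
for n in('top','side','wrist'):
    im,C=snap(n,n+'0.png'); print(n,C[0][0,0],-C[2].T@C[3],C[2][2])
print(np.array(vision.calibration('wrist')['mount']).round(3)); print(read_state())
E
```

```text
top 616.5590954691692 [0.40974481 0.09221377 1.32577412] [ 0.09852751  0.01621164 -0.99500227]
side 612.1481991542332 [0.22035479 1.00364688 0.8946733 ] [ 0.25325743 -0.70961725 -0.65749831]
wrist 432.8380348522352 [ 0.3322421  -0.59114247  0.37236032] [-0.26512559 -0.11156806 -0.95773743]
[[-0.    -0.958 -0.288  0.073]
 [ 1.    -0.     0.    -0.   ]
 [-0.    -0.288  0.958 -0.142]
 [ 0.     0.     0.     1.   ]]
{'time': 0.15, 'q': array([-1.20289435e+00,  2.64600146e-01,  1.60506941e+00,  1.18640136e-05,
        1.27372706e+00, -3.68821898e-02]), 'joint_vel': array([-0.0003663 , -0.00287013, -0.00332915, -0.0005421 , -0.00067788,
       -0.0018909 ]), 'joint_torque': array([ 1.04697370e-03, -5.15903234e+01, -3.67959523e+01,  3.70673433e-05,
        8.04217503e-03, -1.28916091e-05]), 'tool_pos': array([ 0.26563305, -0.61990455,  0.23022962]), 'tcp_rot': array([-3.07572441e+00, -6.31138073e-01,  4.49033874e-04]), 'wrist_force': array([-0.53256108,  0.29662179, -0.2185148 ]), 'torque': array([-0.01065569, -0.05020621, -0.00350692]), 'grip_force': 0.0, 'width': 1.0014986689651662}
```

View pics/top0.png

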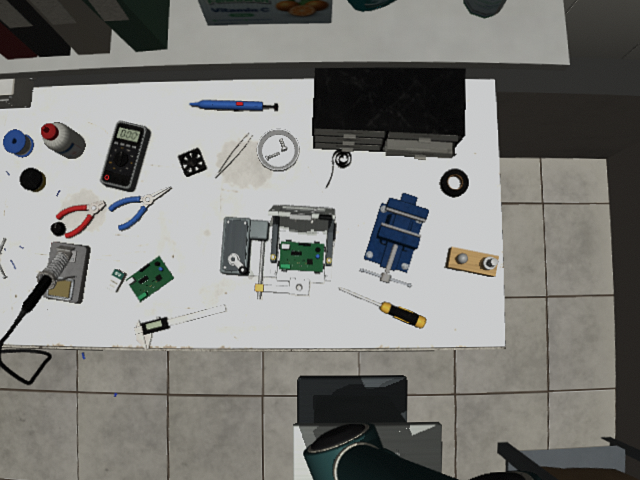

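View pics/side0.png

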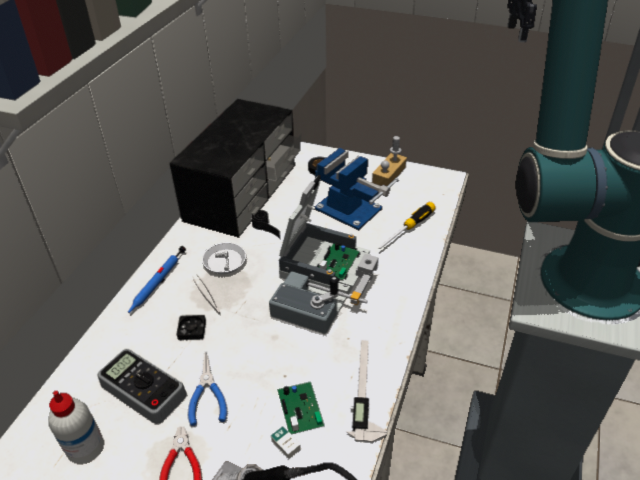

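Top view: the fixture is around (290,250), the gear case at (237,247), and the stand at (472,262) with the ball pin at (462,258) and the long pin at (489,263). The lid is up. I'll zoom in on the fixture and stand.

Run:
```python
from h import *
a=cv2.imread('pics/top0.png'); b=cv2.imread('pics/side0.png')
A=cv2.resize(a[195:305,215:345],None,fx=4.5,fy=4.5,interpolation=2)  #585x495
B=cv2.resize(a[240:285,440:505],None,fx=3,fy=3,interpolation=2)
o=np.zeros((600,800,3),np.uint8); o[:495,:585]=A; o[:135,600:795]=B
cv2.imwrite('pics/c1.png',o)
A=cv2.resize(b[165:335,260:400],None,fx=3.5,fy=3.5,interpolation=2) #490x595
B=cv2.resize(b[130:190,360:420],None,fx=5,fy=5,interpolation=2)
o=np.zeros((600,800,3),np.uint8); o[:595,:490]=A; o[:300,495:795]=B
cv2.imwrite('pics/c2.png',o)
```

```text
(no output)
```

View pics/c1.png

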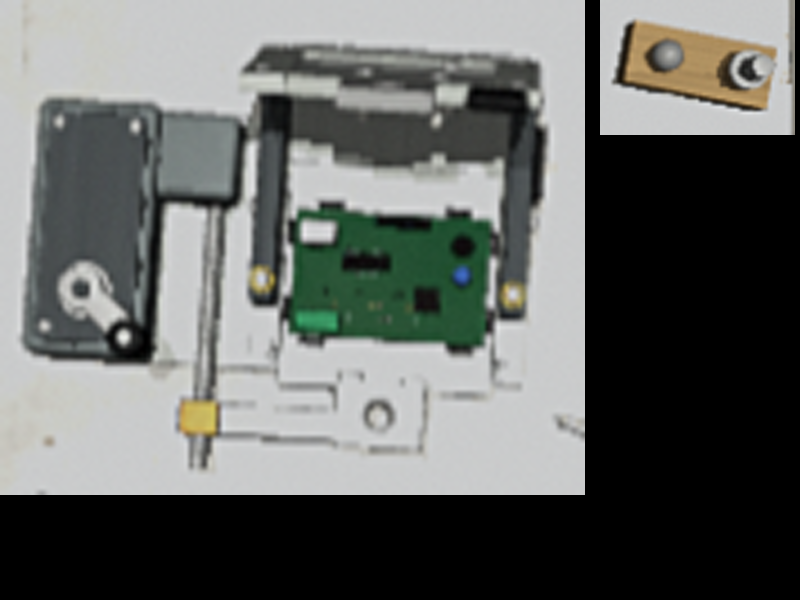

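View pics/c2.png

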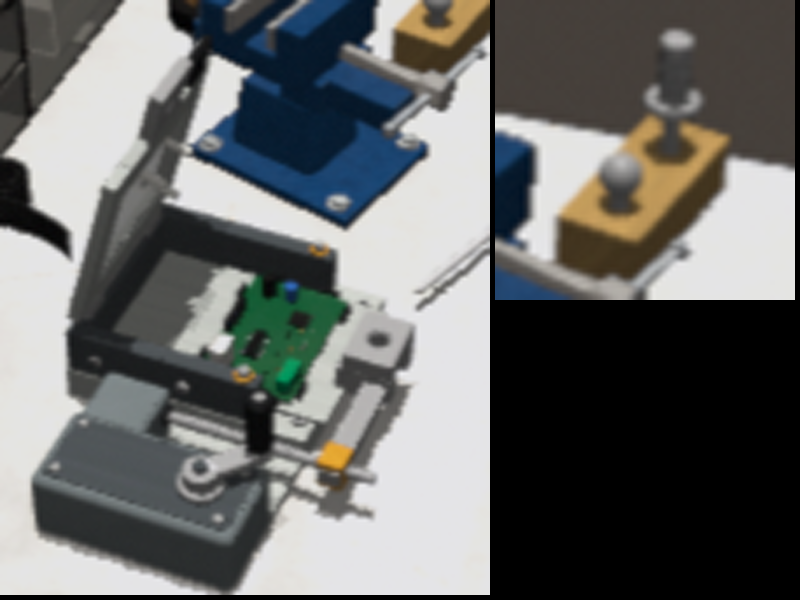

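Top crop: hub (82,288), knob top (124,337), plungers (262,278) and (513,292), tray hole (378,415), long-pin knob at the right of the stand (757,68). Side crop: hub (199,466), knob top (260,397), tray hole (379,339), plungers (319,250) and (243,373), pin top (677,38).

Run:
```python
from h import *
T=lambda u,v:((u+.5)/4.5-.5+215,(v+.5)/4.5-.5+195)
T2=lambda u,v:((u-600+.5)/3-.5+440,(v+.5)/3-.5+240)
S=lambda u,v:((u+.5)/3.5-.5+260,(v+.5)/3.5-.5+165)
S2=lambda u,v:((u-495+.5)/5-.5+360,(v+.5)/5-.5+130)
P={}
for n,a,b in[('hub',T(82,288),S(199,466)),('knobtop',T(124,337),S(260,397)),('plL',T(262,278),S(243,373)),('plR',T(513,292),S(319,250)),('trayhole',T(378,415),S(379,339)),('pintop',T2(763,66),S2(677,38)),('ball',T2(666,55),S2(620,172))]:
    P[n]=X=tri([ray('top',a),ray('side',b)]); print(n,X.round(4), np.linalg.norm(proj('top',X)[0]-a).round(2))
for z,l in[(45,[(45,100),(160,103),(150,360),(25,352)])]:
    for p in l: print('case',plane('top',T(*p),.045).round(4))
d=P['plL']-P['plR']; print('pl dist',np.linalg.norm(d)); yaw=np.arctan2(-d[0],d[1]); print('yaw',yaw)
ex=np.array([np.cos(yaw),np.sin(yaw)]);ey=np.array([-ex[1],ex[0]])
mid=(P['plL']+P['plR'])[:2]/2
for n in P:
    r=P[n][:2]-P['hub'][:2]; print(n,'rel hub -> fixture',(np.array([r@ex,r@ey])+[-.045,.140]).round(4))
r=(P['knobtop']-P['hub'])[:2]; print('r',np.hypot(*r),'ang',np.arctan2(-(r@ey),-(r@ex)))
```

```text
hub [0.5026 0.2778 0.0596] 0.53
knobtop [0.4774 0.2533 0.0963] 0.23
plL [0.5071 0.1954 0.0506] 0.31
plR [0.4997 0.0795 0.0481] 0.09
trayhole [0.4436 0.142  0.0481] 0.21
pintop [ 0.4902 -0.2545  0.0939] 0.37
ball [ 0.5014 -0.1984  0.0489] 0.36
case [0.591  0.2979 0.045 ]
case [0.5891 0.2437 0.045 ]
case [0.469  0.2477 0.045 ]
case [0.473  0.3062 0.045 ]
pl dist 0.11619299562033873
yaw -0.06376986948756329
hub rel hub -> fixture [-0.045  0.14 ]
knobtop rel hub -> fixture [-0.0686  0.1139]
plL rel hub -> fixture [-0.0353  0.058 ]
plR rel hub -> fixture [-0.0353 -0.0581]
trayhole rel hub -> fixture [-0.0953  0.0007]
pintop rel hub -> fixture [-0.0235 -0.392 ]
ball rel hub -> fixture [-0.0159 -0.3353]
r 0.03520730655733559 ang 0.835123534978073
```

Request:
jog_arm(turn=[[0,0,-0.11],[0,0,-0.11],[0,0,-0.11],[0,0,-0.11],[0,0,-0.11],[0,0,-0.11],[0,0,-0.11],[0,0,-0.11],[0,0,-0.11],[0,0,-0.11],[0,0,0],[0,0,0],[0,0,0],[0,0,0],[0,0,0],[0,0,0],[0,0,0],[0,0,0],[0,0,0],[0,0,0]], delta_pos=[[0,0,0],[0,0,0],[0,0,0],[0,0,0],[0,0,0],[0,0,0],[0,0,0],[0,0,0],[0,0,0],[0,0,0],[0.0354,0.0062,0],[0.0354,0.0062,0],[0.0354,0.0062,0],[0.0354,0.0062,0],[0.0354,0.0062,0],[0.0354,0.0062,0],[0.0354,0.0062,0],[0.0354,0.0062,0],[0.0354,0.0062,0],[0.0354,0.0062,0]], gripper=[0.0854,0.0854,0.0854,0.0854,0.0854,0.0854,0.0854,0.0854,0.0854,0.0854,0.0854,0.0854,0.0854,0.0854,0.0854,0.0854,0.0854,0.0854,0.0854,0.0854])

```text
time: 1.82
tool_pos: [0.3508, -0.2695, 0.231]
tcp_rot: [-2.294, -2.146, -0.0]
wrist_force: [-0.0, -0.5, -0.3]
width: 1.001
grip_force: 0.0
```

Request:
jog_arm(turn=[[0,0,0],[0,0,0],[0,0,0],[0,0,0],[0,0,0],[0,0,0],[0,0,0],[0,0,0],[0,0,0],[0,0,0],[0,0,0],[0,0,0],[0,0,0],[0,0,0],[0,0,0],[0,0,0],[0,0,0]], delta_pos=[[0.0354,0.0062,0],[0.0354,0.0062,0],[0.0354,0.0062,0],[0.0354,0.0062,0],[0.0354,0.0062,0],[0.0354,0.0062,0],[0.0354,0.0062,0],[0.0354,0.0062,0],[0.0354,0.0062,0],[0.0354,0.0062,0],[0.0354,0.0062,0],[0.0354,0.0062,0],[0.0354,0.0062,0],[0.0354,0.0062,0],[0.0354,0.0062,0],[0,0,0],[0,0,0]], gripper=[0.06,0.06,0.06,0.06,0.06,0.06,0.06,0.06,0.06,0.06,0.06,0.06,0.06,0.06,0.06,0.06,0.06])

```text
time: 3.23
tool_pos: [0.4786, 0.2539, 0.2306]
tcp_rot: [-2.29, -2.15, 0.002]
wrist_force: [-0.7, -0.6, 0.4]
width: 0.703
grip_force: 0.0
```

```bash
cat >> h.py <<'E'
YAW=-0.064; CEN=np.array([0.5386,0.1352,0]); RF=Ro.from_euler('z',YAW).as_matrix()
fx=lambda X:RF.T@(np.asarray(X)-CEN)
fw=lambda X:RF@np.asarray(X,float)+CEN
def where():
    s=read_state(); M=Ro.from_rotvec(s['tcp_rot']).as_matrix()
    print('t',round(s['time'],2),'tcp fix',fx(s['tool_pos']).round(4),'xaxis',(RF.T@M[:,0]).round(3),'z',(RF.T@M[:,2]).round(3),'F',s['wrist_force'].round(1),'w',round(s['width'],3),'g',round(s['grip_force'],1))
E
python3 - <<'E'
from h import *
where(); im,C=snap('wrist','w1.png')
print(proj('wrist',[fw(p) for p in [(-.0685,.114,.098),(-.045,.14,.06),(-.035,.058,.05),(-.075,.169,.045)]],C))
# cabinet front lower edge
for p in [(313,150),(388,157),(460,155)]: print(plane('top',p,0.0).round(3))
E
```

```text
t 3.23 tcp fix [-0.0675  0.1146  0.2306] xaxis [-0.001  1.    -0.001] z [-0.001 -0.001 -1.   ] F [-0.7 -0.6  0.4] w 0.703 g 0.0
[[322.09761239 225.02743882]
 [354.62795468 176.91139245]
 [363.94323924 277.04254993]
 [313.57492447 134.98113694]]
[0.745 0.111 0.   ]
[ 0.728 -0.053  0.   ]
[ 0.732 -0.214  0.   ]
```

View pics/w1.png

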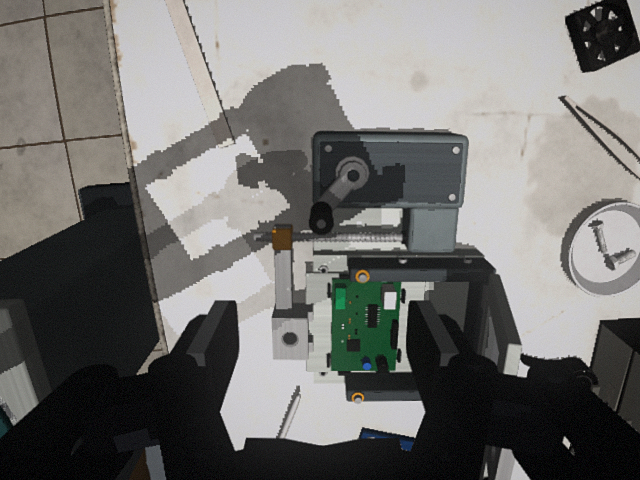

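Wrist view: hub at (353,176) and knob top at (320,222), both within 1–2 px of the prediction. Next I descend and grip the knob.

Request:
jog_arm(turn=[[0,0,0],[0,0,0],[0,0,0],[0,0,0],[0,0,0],[0,0,0],[0,0,0],[0,0,0],[0,0,0],[0,0,0],[0,0,0],[0,0,0]], delta_pos=[[-0.0005,-0.001,0.03],[0,0,0.035],[0,0,0.035],[0,0,0.035],[0,0,0.027],[0,0,0],[0,0,0],[0,0,0],[0,0,0],[0,0,0],[0,0,0],[0,0,0]], gripper=[0.05,0.05,0.05,0.05,0.05,0.05,0.01,0.01,0.01,0.01,0.01,0.01], grip_force=20)

```text
time: 4.28
tool_pos: [0.4795, 0.2524, 0.0718]
tcp_rot: [2.292, 2.146, 0.005]
wrist_force: [-1.1, -2.8, 7.7]
width: 0.176
grip_force: 22.1
```

Run:
```python
from h import *
where()
s=fx(read_state()['tool_pos']); a=np.arctan2(-(s[1]-.14),-(s[0]+.045)); print(a,np.hypot(s[1]-.14,s[0]+.045))
A=a-np.arange(0,20)*0.31
p=np.c_[-.035*np.sin(A),-.035*np.cos(A)]  # tool x=fix y, tool y=fix x
d=np.diff(p,axis=0); print(', '.join('[%.4f,%.4f,0]'%tuple(r) for r in d)); print(a+6.283-19*0.31)
```

```text
t 4.28 tcp fix [-0.0665  0.1131  0.0718] xaxis [0.002 1.    0.001] z [ 0.003  0.001 -1.   ] F [-1.1 -2.8  7.7] w 0.176 g 22.1
0.8951548518460655 0.034413911605468035
[0.0080,-0.0073,0], [0.0098,-0.0045,0], [0.0107,-0.0013,0], [0.0106,0.0020,0], [0.0095,0.0052,0], [0.0075,0.0078,0], [0.0047,0.0097,0], [0.0015,0.0107,0], [-0.0018,0.0107,0], [-0.0050,0.0096,0], [-0.0077,0.0076,0], [-0.0096,0.0049,0], [-0.0107,0.0017,0], [-0.0107,-0.0016,0], [-0.0097,-0.0048,0], [-0.0078,-0.0075,0], [-0.0051,-0.0095,0], [-0.0020,-0.0106,0], [0.0014,-0.0107,0]
1.2881548518460662
```

Request:
jog_arm(turn=[[0,0,0],[0,0,0],[0,0,0],[0,0,0],[0,0,0]], delta_pos=[[0,0,-0.003],[0.008,-0.0073,0],[0.0098,-0.0045,0],[0.0107,-0.0013,0],[0.0106,0.002,0]], gripper=[0.01,0.01,0.01,0.01,0.01])

```text
time: 4.7
tool_pos: [0.4694, 0.2919, 0.0722]
tcp_rot: [2.291, 2.147, 0.0]
wrist_force: [6.7, -5.3, -7.2]
width: 0.174
grip_force: 21.4
```

Run:
```python
from h import *
where()
```

```text
t 4.7 tcp fix [-0.0791  0.152   0.0722] xaxis [ 0.001  1.    -0.001] z [ 0.001 -0.001 -1.   ] F [ 6.7 -5.3 -7.2] w 0.174 g 21.4
```

Request:
jog_arm(turn=[[0,0,0],[0,0,0],[0,0,0],[0,0,0],[0,0,0],[0,0,0],[0,0,0],[0,0,0],[0,0,0],[0,0,0],[0,0,0],[0,0,0],[0,0,0],[0,0,0],[0,0,0]], delta_pos=[[0.0095,0.0052,0.001],[0.0075,0.0078,0],[0.0047,0.0097,0],[0.0015,0.0107,0],[-0.0018,0.0107,0],[-0.005,0.0096,0],[-0.0077,0.0076,0],[-0.0096,0.0049,0],[-0.0107,0.0017,0],[-0.0107,-0.0016,0],[-0.0097,-0.0048,0],[-0.0078,-0.0075,0],[-0.0051,-0.0095,0],[-0.002,-0.0106,0],[0.0014,-0.0107,0]], gripper=[0.01,0.01,0.01,0.01,0.01,0.01,0.01,0.01,0.01,0.01,0.01,0.01,0.01,0.01,0.01])

```text
time: 5.95
tool_pos: [0.4914, 0.2453, 0.072]
tcp_rot: [2.296, 2.144, 0.009]
wrist_force: [4.3, 6.2, -2.1]
width: 0.176
grip_force: 21.9
```

Run:
```python
from h import *
where()
s=fx(read_state()['tool_pos']); a=np.arctan2(-(s[1]-.14),-(s[0]+.045)); print(a,np.hypot(s[1]-.14,s[0]+.045))
```

```text
t 5.95 tcp fix [-0.0541  0.1068  0.072 ] xaxis [0.004 1.    0.004] z [ 0.004  0.004 -1.   ] F [ 4.3  6.2 -2.1] w 0.176 g 21.9
1.3019590987853782 0.03442436134817837
```

Request:
jog_arm(turn=[[0,0,0],[0,0,0],[0,0,0],[0,0,0],[0,0,0],[0,0,0],[0,0,0],[0,0,0],[0,0,0]], delta_pos=[[0.0038,-0.0086,0],[0.006,-0.0073,0],[0.0077,-0.0054,0],[0.0089,-0.0032,0],[0.0094,-0.0007,0],[0,0,0],[0,0,0],[0,0,0],[0,0,0]], gripper=[0.01,0.01,0.01,0.01,0.01,0.01,0.01,0.01,0.01])

```text
time: 6.7
tool_pos: [0.4671, 0.2818, 0.0718]
tcp_rot: [2.291, 2.147, -0.003]
wrist_force: [2.2, -5.6, 8.1]
width: 0.177
grip_force: 22.8
```

Run:
```python
from h import *
where()
s=fx(read_state()['tool_pos']); a=np.arctan2(-(s[1]-.14),-(s[0]+.045)); print(a)
im,C=snap('side','s2.png')
print('base hole pred, tray top', proj('side',fw((-.06,0,.05)),C), proj('top',fw((-.06,0,.05))))
cv2.imwrite('pics/c3.png',np.hstack([cv2.resize(im[170:300,270:400,::-1],None,fx=4,fy=4,interpolation=2)]))
```

```text
t 6.7 tcp fix [-0.0807  0.1417  0.0718] xaxis [ 0.001  1.    -0.002] z [-0.    -0.002 -1.   ] F [ 2.2 -5.6  8.1] w 0.177 g 22.8
-0.048381760765551986
base hole pred, tray top [[351.85461263 256.03652586]] [[299.91177429 269.61081654]]
```

View pics/c3.png

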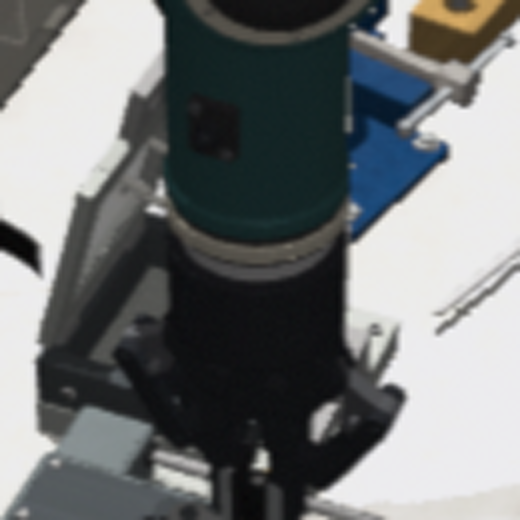

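The arm blocks the view here, but the crank is on its stop: 5.6 N reaction at angle about 0. I'll release, rise, and go above the back of the lid, then look with the wrist camera.

Request:
jog_arm(turn=[[0,0,0],[0,0,0],[0,0,0],[0,0,0],[0,0,0],[0,0,0],[0,0,0],[0,0,0],[0,0,0],[0,0,0],[0,0,0],[0,0,0],[0,0,0],[0,0,0],[0,0,0],[0,0,0],[0,0,0],[0,0,0]], delta_pos=[[0,0,0],[0,0,0],[0,0,0],[0,0,-0.01],[0,0,-0.03],[0,0,-0.035],[0,0,-0.035],[0,0,-0.035],[0,0,-0.035],[-0.0235,0.0214,0],[-0.0235,0.0214,0],[-0.0235,0.0214,0],[-0.0235,0.0214,0],[-0.0235,0.0214,0],[-0.0235,0.0214,0],[-0.0235,0.0214,0],[-0.0235,0.0214,0],[0,0,0]], gripper=[0.05,0.05,0.05,0.05,0.05,0.05,0.05,0.05,0.0,0,0,0,0,0,0,0,0,0])

```text
time: 8.25
tool_pos: [0.6277, 0.079, 0.2514]
tcp_rot: [2.296, 2.141, -0.001]
wrist_force: [0.7, 0.8, -0.3]
width: 0.001
grip_force: 0.0
```

Run:
```python
from h import *
where(); im,C=snap('wrist','w2.png')
print(proj('wrist',[fw(p) for p in [(-.06,0,.05),(-.08,.14,.098)]],C).round())
for th in (1.42,1.35,1.28,1.2):
    f=lambda r,y,o=.004:fw((.07-r*np.cos(th)+o*np.sin(th),y,.056+r*np.sin(th)+o*np.cos(th)))
    print(th,proj('wrist',[f(.125,-.046),f(.13,0)],C).round())
```

```text
t 8.25 tcp fix [ 0.0926 -0.0504  0.2514] xaxis [ 0.006  1.    -0.002] z [ 0.001 -0.002 -1.   ] F [ 0.7  0.8 -0.3] w 0.001 g 0.0
[[131. 142.]
 [ 56. -64.]]
1.42 [[251. 247.]
 [243. 159.]]
1.35 [[235. 246.]
 [226. 159.]]
1.28 [[220. 245.]
 [208. 158.]]
1.2 [[204. 243.]
 [190. 158.]]
```

View pics/w2.png

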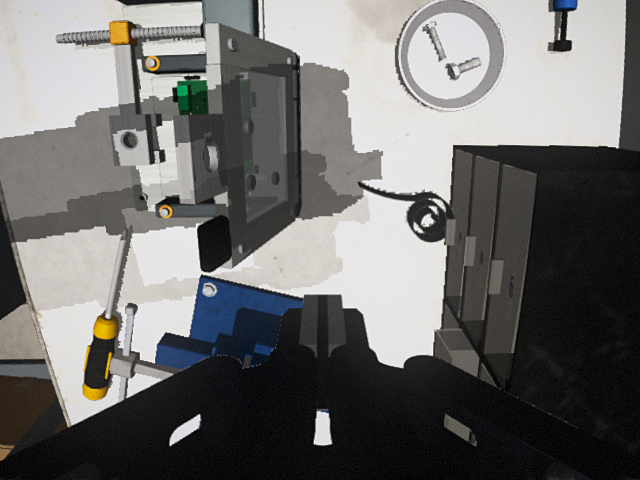

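Wrist view: the tray hole at (130,140) matches the home prediction of (131,142). Tab centre (215,244) and lid hole (211,156) put the lid at about 1.28 rad. Next I compute the closing arc.

Run:
```python
import numpy as np
th=np.r_[1.3,np.arange(1.2,.15,-.1),.1,.03]
c=np.c_[70-115*np.cos(th)+4*np.sin(th)+7,56+115*np.sin(th)+4*np.cos(th)]
print(c[0]); d=np.diff(c,axis=0)
print(', '.join('[0,%.4f,%.4f]'%(a/1e3,-b/1e3) for a,b in d),len(d),c[-1])
```

```text
[ 50.09186745 167.87918664]
[0,-0.0110,0.0032], [0,-0.0107,0.0043], [0,-0.0102,0.0054], [0,-0.0096,0.0064], [0,-0.0089,0.0073], [0,-0.0081,0.0081], [0,-0.0073,0.0089], [0,-0.0063,0.0096], [0,-0.0054,0.0102], [0,-0.0043,0.0107], [0,-0.0032,0.0110], [0,-0.0021,0.0113], [0,-0.0008,0.0080] 13 [-37.82827188  63.44768266]
```

Request:
jog_arm(turn=[[0,0,0],[0,0,0],[0,0,0],[0,0,0],[0,0,0],[0,0,0],[0,0,0],[0,0,0],[0,0,0],[0,0,0],[0,0,0],[0,0,0],[0,0,0],[0,0,0],[0,0,0],[0,0,0],[0,0,0],[0,0,0],[0,0,0]], delta_pos=[[0.0044,0,0.028],[0,0,0.028],[0,0,0.0275],[0,-0.0142,0],[0,-0.0142,0],[0,-0.0142,0],[0,-0.011,0.0032],[0,-0.0107,0.0043],[0,-0.0102,0.0054],[0,-0.0096,0.0064],[0,-0.0089,0.0073],[0,-0.0081,0.0081],[0,-0.0073,0.0089],[0,-0.0063,0.0096],[0,-0.0054,0.0102],[0,-0.0043,0.0107],[0,-0.0032,0.011],[0,-0.0021,0.0113],[0,0,0]], gripper=[0,0,0,0,0,0,0,0,0,0,0,0,0,0,0,0,0,0,0])

```text
time: 9.88
tool_pos: [0.4932, 0.0958, 0.0681]
tcp_rot: [-2.291, -2.145, 0.007]
wrist_force: [-0.6, -0.0, -0.7]
width: -0.003
grip_force: 0.0
```

Run:
```python
from h import *
where()
```

```text
t 9.88 tcp fix [-0.0428 -0.0422  0.0681] xaxis [ 0.002  1.    -0.001] z [-0.006 -0.001 -1.   ] F [-0.6 -0.  -0.7] w -0.003 g 0.0
```

Request:
jog_arm(turn=[[0,0,0],[0,0,0],[0,0,0],[0,0,0]], delta_pos=[[0,0,0.004],[0,0,0.004],[0,0,0.002],[0,0,0]], gripper=[0,0,0,0])

```text
time: 10.22
tool_pos: [0.4965, 0.0962, 0.0617]
tcp_rot: [2.293, 2.147, 0.0]
wrist_force: [-1.7, -0.3, 1.9]
width: 0.001
grip_force: 1.2
```

Run:
```python
from h import *
where(); im,C=snap('side','s3.png')
```

```text
t 10.22 tcp fix [-0.0395 -0.0416  0.0617] xaxis [0.002 1.    0.   ] z [ 0.  0. -1.] F [-1.7 -0.3  1.9] w 0.001 g 1.2
```

Request:
jog_arm(turn=[[0,0,0],[0,0,0],[0,0,0],[0,0,0],[0,0,0],[0,0,0],[0,0,0],[0,0,0],[0,0,0],[0,0,0],[0,0,0],[0,0,0],[0,0,0],[0,0,0],[0,0,0],[0,0,0],[0,0,0],[0,0,0]], delta_pos=[[0,0,-0.03],[0,0,-0.04],[0,0,-0.04],[0,0,-0.04],[0,0,-0.038],[-0.035,0.0016,0],[-0.035,0.0016,0],[-0.035,0.0016,0],[-0.035,0.0016,0],[-0.035,0.0016,0],[-0.035,0.0016,0],[-0.035,0.0016,0],[-0.035,0.0016,0],[-0.035,0.0016,0],[-0.035,0.0016,0],[0,0,0.03],[0,0,0],[0,0,0]], gripper=[0,0,0,0,0,0,0,0,0,0,0.05,0.05,0.05,0.05,0.05,0.05,0.05,0.05])

```text
time: 11.77
tool_pos: [0.4874, -0.2536, 0.2176]
tcp_rot: [-2.292, -2.143, 0.002]
wrist_force: [-0.4, 0.7, 0.2]
width: 0.588
grip_force: 0.0
```

Run:
```python
from h import *
where(); im,C=snap('wrist','w3.png'); P=np.array([.4902,-.2545,.094])
print(proj('wrist',[P,P-[0,0,.034]],C).round(),fx(P))
t,Ct=snap('top','t3.png')
o=np.zeros((480,800,3),np.uint8); o[:,:480]=im[:,80:560]; o[:320,480:]=cv2.resize(t[230:350,235:355],(320,320),interpolation=2)
cv2.imwrite('pics/w3b.png',o[:,:,::-1])
print('lid hole shut in top', proj('top',[fw((-.06,0,.06)),fw((-.055,-.046,.06))]))
```

```text
t 11.77 tcp fix [-0.0262 -0.3913  0.2176] xaxis [0.003 1.    0.002] z [-0.004  0.002 -1.   ] F [-0.4  0.7  0.2] w 0.588 g 0.0
[[329. 229.]
 [328. 217.]] [-0.02337713 -0.39199765  0.094     ]
lid hole shut in top [[299.7326039  269.34901438]
 [322.21558523 268.23192156]]
```

View pics/w3b.png

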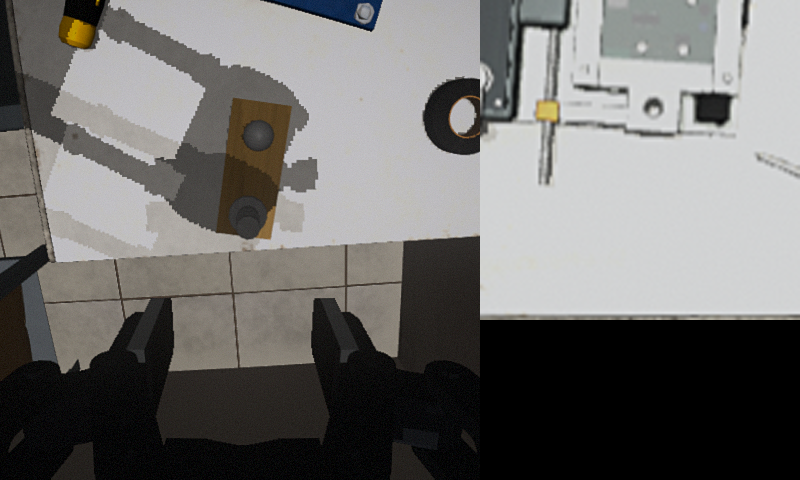

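The top view shows the lid down with its hole at (299.9,270.1), against a predicted (299.7,269.3). The wrist view puts the pin knob at (329,229), exactly as predicted. Next I descend to the pin.

Request:
jog_arm(turn=[[0,0,0],[0,0,0],[0,0,0],[0,0,0],[0,0,0],[0,0,0],[0,0,0]], delta_pos=[[-0.0007,0.0028,0.03],[0,0,0.03],[0,0,0.03],[0,0,0.03],[0,0,0.03],[0,0,0],[0,0,0]], gripper=[0.05,0.05,0.05,0.05,0.05,0.05,0.05])

```text
time: 12.45
tool_pos: [0.4912, -0.2536, 0.0691]
tcp_rot: [-2.29, -2.147, 0.001]
wrist_force: [0.5, -0.4, 0.1]
width: 0.591
grip_force: 0.0
```

Run:
```python
from h import *
where()
```

```text
t 12.45 tcp fix [-0.0224 -0.391   0.0691] xaxis [0.    1.    0.001] z [-0.002  0.001 -1.   ] F [ 0.5 -0.4  0.1] w 0.591 g 0.0
```

Request:
jog_arm(turn=[[0,0,0],[0,0,0],[0,0,0],[0,0,0],[0,0,0],[0,0,0],[0,0,0],[0,0,0]], delta_pos=[[-0.001,-0.001,0.002],[0,0,0],[0,0,0],[0,0,0],[0,0,0],[0,0,0],[0,0,0],[0,0,0]], gripper=[0.05,0.005,0.005,0.005,0.005,0.005,0.005,0.005], grip_force=80)

```text
time: 13.12
tool_pos: [0.4916, -0.2567, 0.0697]
tcp_rot: [2.292, 2.145, 0.001]
wrist_force: [-1.2, -0.4, 6.1]
width: 0.158
grip_force: 78.0
```

Run:
```python
from h import *
where()
```

```text
t 13.12 tcp fix [-0.0219 -0.3941  0.0697] xaxis [ 0.002  1.    -0.001] z [ 0.002 -0.001 -1.   ] F [-1.2 -0.4  6.1] w 0.158 g 78.0
```

Request:
jog_arm(turn=[[0,0,0],[0,0,0],[0,0,0],[0,0,0],[0,0,0],[0,0,0],[0,0,0],[0,0,0],[0,0,0],[0,0,0],[0,0,0],[0,0,0],[0,0,0],[0,0,0],[0,0,0],[0,0,0],[0,0,0],[0,0,0],[0,0,0],[0,0,0]], delta_pos=[[0,0,-0.015],[0,0,-0.015],[0,0,-0.035],[0,0,-0.035],[0,0,-0.035],[0,0,-0.035],[0.03,-0.0029,0],[0.03,-0.0029,0],[0.03,-0.0029,0],[0.03,-0.0029,0],[0.03,-0.0029,0],[0.03,-0.0029,0],[0.03,-0.0029,0],[0.03,-0.0029,0],[0.03,-0.0029,0],[0.03,-0.0029,0],[0.03,-0.0029,0],[0.03,-0.0029,0],[0.034,-0.0032,0],[0,0,0]], gripper=[0.005,0.005,0.005,0.005,0.005,0.005,0.005,0.005,0.005,0.005,0.005,0.005,0.005,0.005,0.005,0.005,0.005,0.005,0.005,0.005])

```text
time: 14.78
tool_pos: [0.4783, 0.1447, 0.2382]
tcp_rot: [-2.288, -2.15, -0.005]
wrist_force: [0.5, -0.6, -0.7]
width: 0.155
grip_force: 78.7
```

Request:
jog_arm(turn=[[0,0,0],[0,0,0],[0,0,0],[0,0,0],[0,0,0],[0,0,0]], delta_pos=[[0,0,0.03],[0,0,0.03],[0,0,0.025],[0,0,0],[0,0,0],[0,0,0]], gripper=[0.005,0.005,0.005,0.005,0.005,0.005])

```text
time: 15.28
tool_pos: [0.4797, 0.1397, 0.1541]
tcp_rot: [2.293, 2.146, 0.003]
wrist_force: [0.8, 0.5, -0.2]
width: 0.156
grip_force: 78.7
```

Run:
```python
from h import *
where(); s=fx(read_state()['tool_pos'])
w,C=snap('wrist','w4.png'); d,Cs=snap('side','s4.png')
tip=s-[0,0,.0637]
print('tip pred',tip.round(4)); L=[fw(tip),fw(tip+[0,0,.048]),fw((-.06,0,.06))]
print('wrist',proj('wrist',L,C).round(1).tolist()); q=proj('side',L,Cs);print('side',q.round(1).tolist())
c=q.mean(0).round().astype(int); print(c)
o=np.zeros((480,800,3),np.uint8); o[:,:400]=cv2.resize(w[150:390,220:420],(400,480),interpolation=2); o[:400,400:]=cv2.resize(d[c[1]-40:c[1]+40,c[0]-40:c[0]+40],(400,400),interpolation=2)
cv2.imwrite('pics/w4b.png',o[:,:,::-1])
```

```text
t 15.28 tcp fix [-0.0591  0.0007  0.1541] xaxis [0.002 1.    0.001] z [ 0.002  0.001 -1.   ] F [ 0.8  0.5 -0.2] w 0.156 g 78.7
tip pred [-0.0591  0.0007  0.0904]
wrist [[323.4, 259.5], [323.9, 299.7], [321.5, 243.0]]
side [[351.6, 241.2], [352.0, 222.6], [351.9, 252.4]]
[352 239]
```

View pics/w4b.png

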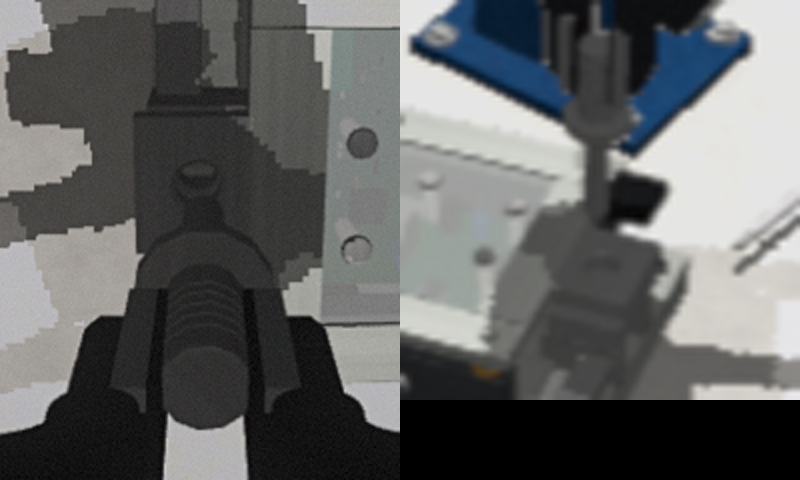

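Wrist crop: hole at (197,180), shank tip at about (203,200). The tip sits about 2 mm to +y of the hole, which matches the 2 mm y offset at the grasp. I'll correct that and descend in stages, watching the force.

Request:
jog_arm(turn=[[0,0,0],[0,0,0],[0,0,0],[0,0,0],[0,0,0],[0,0,0],[0,0,0],[0,0,0]], delta_pos=[[-0.002,-0.0005,0.005],[0,0,0.008],[0,0,0.006],[0,0,0.004],[0,0,0.004],[0,0,0.004],[0,0,0],[0,0,0]], gripper=[0.005,0.005,0.005,0.005,0.005,0.005,0.005,0.005])

```text
time: 16.05
tool_pos: [0.4777, 0.1378, 0.1209]
tcp_rot: [-2.293, -2.147, 0.001]
wrist_force: [1.2, 0.3, -1.7]
width: 0.161
grip_force: 78.7
```

Run:
```python
from h import *
where();print(read_state()['torque'].round(2))
```

```text
t 16.05 tcp fix [-0.0609 -0.0013  0.1209] xaxis [ 0.002  1.    -0.   ] z [-0.001 -0.    -1.   ] F [ 1.2  0.3 -1.7] w 0.161 g 78.7
[0.01 0.   0.  ]
```

Request:
jog_arm(turn=[[0,0,0],[0,0,0],[0,0,0],[0,0,0],[0,0,0]], delta_pos=[[0,0,0.004],[0,0,0.004],[0,0,0.004],[0,0,0],[0,0,0]], gripper=[0.005,0.005,0.005,0.005,0.005])

```text
time: 16.47
tool_pos: [0.4776, 0.1377, 0.1089]
tcp_rot: [-2.293, -2.146, 0.001]
wrist_force: [-0.5, 0.3, -1.4]
width: 0.156
grip_force: 78.7
```

Run:
```python
from h import *
where();print(read_state()['torque'].round(2))
```

```text
t 16.47 tcp fix [-0.061  -0.0014  0.1089] xaxis [ 0.002  1.    -0.   ] z [-0.001 -0.    -1.   ] F [-0.5  0.3 -1.4] w 0.156 g 78.7
[ 0.03 -0.02 -0.03]
```

Request:
jog_arm(turn=[[0,0,0],[0,0,0],[0,0,0],[0,0,0],[0,0,0],[0,0,0],[0,0,0]], delta_pos=[[0,0,0.004],[0,0,0.004],[0,0,0.004],[0,0,0.004],[0,0,0.004],[0,0,0],[0,0,0]], gripper=[0.005,0.005,0.005,0.005,0.005,0.005,0.005])

```text
time: 17.05
tool_pos: [0.4776, 0.1377, 0.0889]
tcp_rot: [-2.293, -2.147, 0.001]
wrist_force: [-0.1, 0.5, -1.0]
width: 0.16
grip_force: 78.7
```

Run:
```python
from h import *
where();print(read_state()['torque'].round(2))
```

```text
t 17.05 tcp fix [-0.061  -0.0014  0.0889] xaxis [ 0.002  1.    -0.   ] z [-0.001 -0.    -1.   ] F [-0.1  0.5 -1. ] w 0.16 g 78.7
[ 0.01 -0.03 -0.  ]
```

Request:
jog_arm(turn=[[0,0,0],[0,0,0],[0,0,0],[0,0,0],[0,0,0],[0,0,0]], delta_pos=[[0,0,0.003],[0,0,0.003],[0,0,0.003],[0,0,0.003],[0,0,0],[0,0,0]], gripper=[0.005,0.005,0.005,0.005,0.005,0.005])

```text
time: 17.55
tool_pos: [0.4781, 0.1379, 0.0775]
tcp_rot: [-2.294, -2.147, -0.0]
wrist_force: [0.2, 0.8, 1.0]
width: 0.156
grip_force: 79.2
```

Run:
```python
from h import *
where();print(read_state()['torque'].round(2))
```

```text
t 17.55 tcp fix [-0.0605 -0.0012  0.0775] xaxis [0.002 1.    0.   ] z [ 0.  0. -1.] F [0.2 0.8 1. ] w 0.156 g 79.2
[ 0.04  0.16 -0.01]
```

Request:
jog_arm(turn=[[0,0,0],[0,0,0],[0,0,0],[0,0,0],[0,0,0]], delta_pos=[[0,0,0.001],[0,0,0.001],[0,0,0.001],[0,0,0],[0,0,0]], gripper=[0.005,0.005,0.005,0.005,0.005])

```text
time: 17.97
tool_pos: [0.4782, 0.138, 0.0757]
tcp_rot: [-2.293, -2.147, -0.0]
wrist_force: [-5.3, -1.2, 11.6]
width: 0.16
grip_force: 80.1
```

Run:
```python
from h import *
where();print(read_state()['torque'].round(2))
```

```text
t 17.97 tcp fix [-0.0605 -0.0011  0.0757] xaxis [0.002 1.    0.   ] z [ 0.  0. -1.] F [-5.3 -1.2 11.6] w 0.16 g 80.1
[-0.07  0.78 -0.02]
```

Request:
jog_arm(turn=[[0,0,0],[0,0,0],[0,0,0],[0,0,0],[0,0,0]], delta_pos=[[0,-0.0005,0.001],[0,0,0.001],[0,0,0],[0,0,0],[0,0,0]], gripper=[0.005,0.005,0.005,0.005,0.005])

```text
time: 18.38
tool_pos: [0.4782, 0.138, 0.0755]
tcp_rot: [2.293, 2.147, 0.001]
wrist_force: [-8.7, -2.2, 21.7]
width: 0.155
grip_force: 81.4
```

Run:
```python
from h import *
where();print(read_state()['torque'].round(2))
w,C=snap('wrist','w5.png'); d,Cs=snap('side','s5.png'); 
c=proj('side',fw((-.03,0,.07)),Cs)[0].round().astype(int);print(c)
o=np.zeros((480,800,3),np.uint8); o[:,:400]=cv2.resize(w[110:350,180:380],(400,480),interpolation=2); o[:400,400:]=cv2.resize(d[c[1]-40:c[1]+40,c[0]-40:c[0]+40],(400,400),interpolation=2)
cv2.imwrite('pics/w5b.png',o[:,:,::-1])
```

```text
t 18.38 tcp fix [-0.0605 -0.0011  0.0755] xaxis [0.002 1.    0.   ] z [ 0.001  0.    -1.   ] F [-8.7 -2.2 21.7] w 0.155 g 81.4
[-0.35  1.35  0.01]
[338 245]
```

View pics/w5b.png

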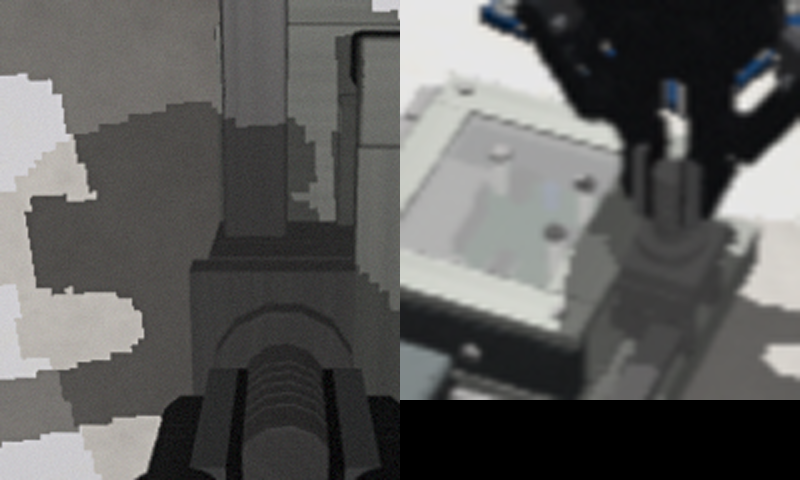

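Collar flat on the tongue, lid shut flush, hard stop reached at 22 N, tip about 12 mm above the bench. Handing in.

```bash
python3 -c "
from workcell import ticket
print(ticket.finish_job())"
```

```text
the job is handed in; nothing more can be done
None
```

I handed the job in with the tray wound home, the lid down, and the long pin through to the base and held at about 22 N with its collar on the tongue; the hand-in returned no verdict.

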